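Find the stamped evidence box and send it to dispatch

ROBOT

A 7-joint arm with a two-finger parallel gripper is mounted at the origin on the work surface. World frame = base frame: x ahead of the robot, y to its left, z up, the work surface at z = 0. Lengths are in mm, angles in rad, forces in N, time in s.
With the tool pointing down it reaches from about 425 to 825 mm from the base axis. Payload 3.6 kg.
Tool frame: the origin (TCP) lies midway between the tips of the shut fingers; the grasp point (between the pads) lies 19 mm behind it; z points along the fingers, y is the direction in which the jaws open and shut (so a half turn about z gives the same grasp; the last joint's range is limited). The gripper opens to 85 mm and grips with 20 to 120 N. Pads are 22 mm wide; open, the fingers measure 114 mm over their backs; the gripper's body (76 mm by 85 mm) begins 54 mm behind the grasp point. The pads swing forward as they close: fully open they stand 13 mm farther back than shut.
Start: joints at [-1.19, 0.615, -0.013, 1.423, 0.008, 1.103, -0.04], TCP at [257.749, 596.681, 231.297] pointing down, gripper open.
Joint ranges: [-3.12, 3.12], [-0.3, 2.06], [-1.34, 1.32], [0.26, 2.42], [-1.36, 4.5], [0.01, 1.98], [-2.84, 2.84]. Speed limits (rad/s): [2.79, 2.79, 3.14, 3.14, 3.14, 3.14, 3.14].

INTERFACE

Orientations are given as a unit quaternion [w, x, y, z].
In Python, from cell import robot gives the robot as it stands. The module is installed in compiled form; this text tells all that it offers.
- The arm moves only by the shell command python3 -m handwheel 'ROWS' [FORCE]. ROWS is text: rows parted by semicolons, each of 5 numbers parted by spaces: the finger opening in mm, from 0 to 85.4, then the shift along the world's x, y, z in units of 60 mm (1.0 is 60 mm), then the turn about the world's z in units of 8 degrees (1.0 is 8 degrees). In form: fingers x y z twist; .... A call has 1 to 20 rows; each row is the pose to reach, as a shift and turn from the pose commanded when the call began; what a row does not reach only later rows make up. A row lasts 1/8 s, in which the tool goes at most 62.5 mm and 10.7 degrees, less where a joint would pass 70% of its speed; a pose out of reach is approached as far as the arm can. A call with a gripper value outside its range is refused whole. The fingers move at their own pace and stop on an object; FORCE is the grip in N (left out, the last holds). Time passes only in rows, so rows that repeat a pose let the fingers close. It gives the time, the measured TCP pose, the force and the opening at its end, in the units of the state.
- robot.get_obs(): the state, without advancing time (a new reading comes with each control period).
- robot.read_camera(name): name is "scene" or "top"; returns a dict with "color" (480x640x3 uint8, blue, green, red), "fx", "fy", "cx", "cy" (pixels), "k1" (the pictures are not rectified: a ray, as slopes to the right and down, at radius r is drawn at 1 + k1 r^2 times it, then the intrinsics apply), "R" (3x3) and "t" (3): a world point X has camera coordinates R X + t. Camera axes: x right, y down, z forward; pixel columns grow to the right and rows downward; lengths in mm; the calibration is good to about 2 mm. A picture is of the moment at which its call begins. There is no depth.
- robot.close_job(): hands the job in, once; it reports no verdict.
The state is a dict: "time_s": time; "qpos": joint angles; "qvel": joint speeds; "tau": joint torques, N m; "tcp_pos": TCP position; "tcp_rot": TCP orientation; "contact_force": force on the tool from outside, world axes, zero at the start; "ft_torque": the same for the moment, N m; "finger_gap": opening from 0.0 (shut) to 1.0 (fully open).
Only numpy, scipy, OpenCV 4.12 (cv2) and the standard library are available. Lean on these libraries where they do the work, as an engineer would, in place of code of your own. Each camera call takes 0.05 s, during which the arm holds its last target.

TASK

Two identical small evidence boxes stand on the desk; one has an inked ring stamp on its underside. Working with the fingertips and never lifting a box off the desk, tip both boxes over towards the robot so that each lies on its side with its underside facing away from the robot, and only then push the stamped one, still lying, towards the robot until the middle of its leading edge is over the broad taped line on the desk and not beyond the tape. Leave the other box lying short of the tape, and do not disturb the mug, the tape roll or the code reader.

Things in the scene. Friction and masses are not known exactly. Their poses are not given: they have to be found in the camera images.
- box_stamped: closed cardboard evidence box, 70 mm deep (its x), 100 wide (y), 110 tall (z), 0.26 to 0.48 kg, evenly filled, loose. On its underside a ring stamp: dark flat ink rings, 62 mm across. Origin: centre of the underside; z points up through the lid while it stands, +x roughly away from the robot; the face with a paper label is turned to the robot. It stands left or right, by chance
- box_plain: the other box: same size, look, mass range and frame, nothing on its underside. Either box, pushed towards the robot on its far face close to the top (above 85 mm), tips about its lower near edge without sliding, overbalances at about 32 degrees and falls on by itself. Lying so, it is 70 mm high and slides when pushed low on its underside
- box_stamped_lid (a point): centre of the lid's top face of the stamped box, 110 mm from the underside; when the box has been tipped towards the robot this is the middle of the leading face, 35 mm above the desk
- box_plain_lid (a point): the same point of the plain box
- line: the dispatch line: a flat strip of white tape on the desk, 36 mm wide (x, towards and away from the robot), 660 mm long (y, across), fixed, nearer the robot than the boxes. Origin: centre of the strip; its axes are the world's
- mug: bystander: white mug, 76 mm across, 85 mm tall, at the left side of the desk; origin at the centre of its foot
- tape_roll: bystander: roll of clear tape lying flat, 60 mm across, 24 mm high, between the boxes; origin at the centre of its underside
- reader: bystander: code reader on a stand, round foot 90 mm across, about 170 mm tall, at the right side of the desk; origin at the centre of its foot
Not all that is in view belongs to the job. Leave any blue or pink look-alike of the box_stamped alone.

How it is judged:
By the outcome, as a careful person would: the job done as asked, in the order asked, and still so for the second after the job is handed in, with the robot touching nothing.
It also fails if it takes over 56 s, if anything falls off the work surface, if the arm or the gripper's body presses on something with over 40 N, if the wrist force passes 120 N, or if a joint passes its speed limit or range.

## Working session

There is one attempt and no reset: what is moved stays moved. The work goes in short steps, Python scripts to look and compute and a shell command to move; the robot and the scene stay as the last step left them, time stands still between calls to the robot, and variables do not carry over. Pictures are saved under pics/ and viewed, and the job is handed in when it is done.

```bash
mkdir -p pics
cat > h.py <<'E'
import numpy as np, cv2
from cell import robot
def snap(name,fn):
    c=robot.read_camera(name); cv2.imwrite('pics/'+fn,c['color'])
    np.savez('pics/'+name+'_cal.npz',**{k:c[k] for k in c if k!='color'}); return c
def ray(c,u,v):
    x=(u-float(c['cx']))/float(c['fx']); y=(v-float(c['cy']))/float(c['fy']); X,Y=x,y
    for _ in range(30):
        s=1+float(c['k1'])*(X*X+Y*Y); X,Y=x/s,y/s
    R=np.array(c['R']); t=np.array(c['t']).ravel()
    return -R.T@t, R.T@np.array([X,Y,1])
def atz(c,u,v,z):
    o,d=ray(c,u,v); return o+d*(z-o[2])/d[2]
def proj(c,P):
    q=np.array(c['R'])@np.array(P,float)+np.array(c['t']).ravel(); X,Y=q[0]/q[2],q[1]/q[2]
    s=1+float(c['k1'])*(X*X+Y*Y); return float(c['fx'])*X*s+float(c['cx']),float(c['fy'])*Y*s+float(c['cy'])
def cal(name): return dict(np.load('pics/'+name+'_cal.npz'))
def crop(fn,out,x0,y0,x1,y1,k):
    im=cv2.imread('pics/'+fn)[y0:y1,x0:x1]; cv2.imwrite('pics/'+out,cv2.resize(im,None,fx=k,fy=k,interpolation=cv2.INTER_CUBIC))
E
python3 - <<'E'
from h import *
o=robot.get_obs();print(o)
for n in('scene','top'):
    c=snap(n,n+'0.png'); print(n,ray(c,320,240))
E
```

```text
{'time_s': 0.0, 'qpos': array([-1.18951962,  0.61589852, -0.01260167,  1.42495044,  0.00806798,
        1.10336917, -0.0403582 ]), 'qvel': array([-0.00025888,  0.00075942,  0.00159702,  0.0010772 ,  0.00054169,
       -0.0014117 ,  0.00031804]), 'tau': array([ 6.93181919e-04, -4.69210839e+01,  2.59244107e-01, -1.71043432e+01,
        9.90614615e-03,  9.66232532e-03,  6.28279210e-06]), 'tcp_pos': array([257.45231935, 595.99169632, 230.13451757]), 'tcp_rot': array([-2.52260128e-04,  2.02438237e-01,  9.79294185e-01, -1.26307758e-03]), 'contact_force': array([ 0.27535023, -0.24443567, -0.4285378 ]), 'ft_torque': array([-0.00487204,  0.05687113, -0.04704659]), 'finger_gap': 0.9980899768553032}
scene (array([1274.82810559,  240.19839078,  853.70319448]), array([-0.64274865, -0.23888536, -0.7281061 ]))
top (array([ 332.67845867,   11.37078521, 1310.02948696]), array([ 0.20214493,  0.0074136 , -0.97947125]))
```

View pics/scene0.png

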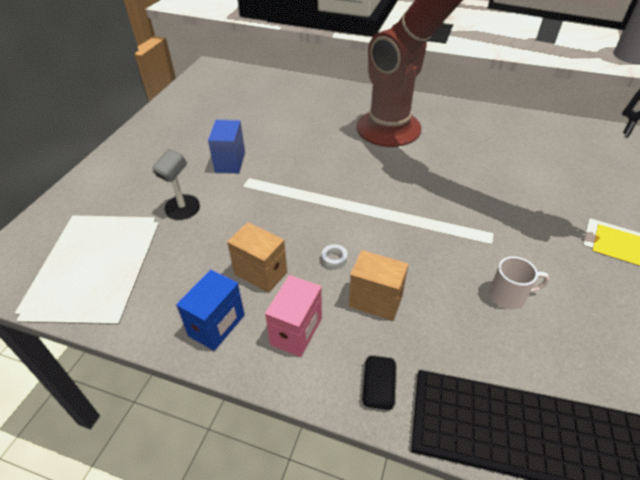

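View pics/top0.png

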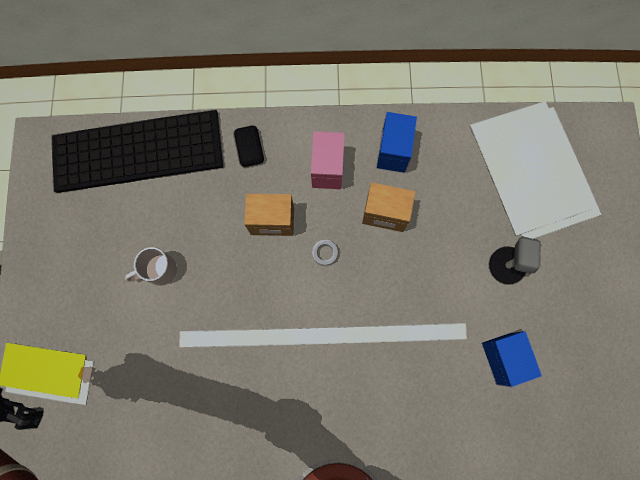

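The scene shows two brown boxes: left at top-view (270,213), right at (389,206). The possible mix-ups are the pink box (328,160) and the blue boxes (397,142) and (512,358). The mug is at (152,265), the roll at (325,252) and the reader at (507,265). The brown cardboard pair is my choice, so I'll check it close up.

Run:
```python
from h import *
crop('top0.png','c_top0.png',230,100,430,250,4)
crop('scene0.png','c_sc0.png',170,210,420,360,3.2)
```

```text
(no output)
```

View pics/c_top0.png

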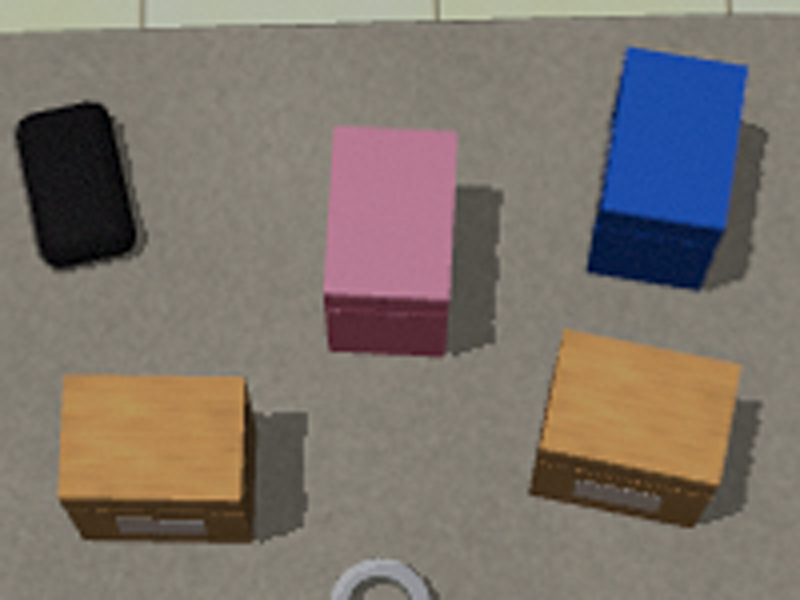

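View pics/c_sc0.png

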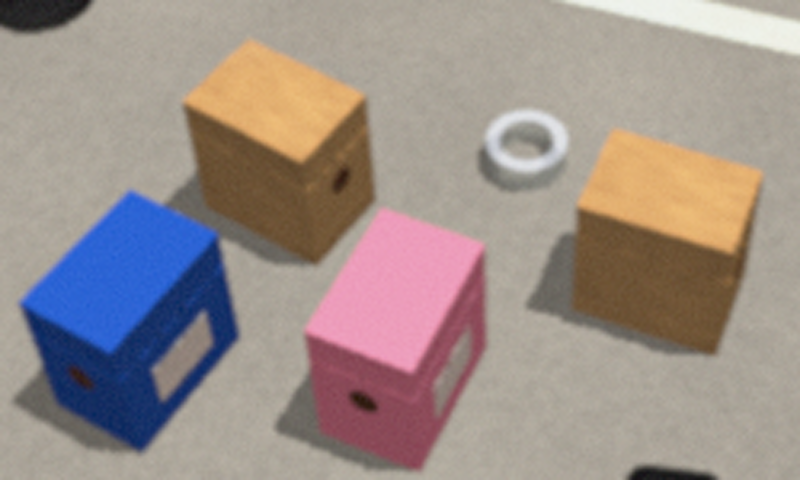

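Run:
```python
from h import *
np.set_printoptions(precision=1,suppress=True)
c=cal('top')
def q(n,pts,z,k=4,x0=230,y0=100):
    P=np.array([atz(c,x0+a/k,y0+b/k,z) for a,b in pts]);print(n,P[:,:2].tolist() and P[:,:2].round(1).tolist(),'ctr',P.mean(0), 'sides',[round(float(np.linalg.norm(P[i]-P[(i+1)%len(P)])),1) for i in range(len(P))]);return P
q('L',[(62,375),(244,377),(243,500),(60,498)],110)
q('R',[(566,330),(740,365),(716,486),(541,452)],110)
q('pink',[(334,127),(457,132),(449,299),(325,294)],110)
q('blue',[(628,47),(747,66),(722,228),(603,209)],110)
q('pinkbot',[(330,352),(444,356)],0)
q('bluebot',[(589,270),(700,290)],0)
q('Lbot',[(82,539),(251,543)],0)
q('Rbot',[(531,494),(692,526)],0)
q('line',[(180,332),(466,324),(466,339),(180,347)],0,1,0,0)
q('mug',[(152,265)],60,1,0,0)
q('roll',[(325,252)],12,1,0,0)
q('reader',[(507,265)],0,1,0,0)
q('rhead',[(528,255)],160,1,0,0)
q('mouse',[(240,128),(264,165)],20,1,0,0)
q('kbd',[(222,110),(222,168)],20,1,0,0)
s=cal('scene')
P=lambda u,v,z:print(atz(s,170+u/3.2,210+v/3.2,z))
print('scene lids')
for u,v in[(613,130),(762,175),(738,250),(577,207),(252,41),(367,99),(303,162),(184,103)]:P(u,v,110)
```

```text
L [[688.9, 182.0], [684.8, 81.6], [615.4, 83.2], [619.4, 182.9]] ctr [652.1 132.4 110. ] sides [100.4, 69.5, 99.8, 69.6]
R [[706.9, -96.6], [684.4, -191.9], [616.1, -174.6], [637.8, -79.9]] ctr [ 661.3 -135.8  110. ] sides [97.9, 70.4, 97.2, 71.2]
pink [[830.2, 28.9], [825.3, -40.4], [726.6, -32.6], [731.4, 36.1]] ctr [778.4  -2.  110. ] sides [69.5, 99.0, 68.8, 99.1]
blue [[874.8, -139.8], [861.7, -207.2], [764.4, -186.8], [777.2, -120.6]] ctr [ 819.5 -163.6  110. ] sides [68.7, 99.5, 67.4, 99.5]
pinkbot [[731.3, 36.1], [726.9, -32.4]] ctr [729.1   1.9   0. ] sides [68.6, 68.6]
bluebot [[778.9, -122.2], [764.5, -189.1]] ctr [ 771.7 -155.7    0. ] sides [68.4, 68.4]
Lbot [[620.3, 185.5], [615.1, 85.4]] ctr [617.7 135.4  -0. ] sides [100.2, 100.2]
Rbot [[640.2, -81.2], [618.1, -176.0]] ctr [ 629.2 -128.6    0. ] sides [97.3, 97.3]
line [[395.7, 349.4], [395.5, -310.8], [361.2, -308.4], [361.5, 348.9]] ctr [378.5  19.8   0. ] sides [660.2, 34.4, 657.3, 34.2]
mug [[543.8, 400.7]] ctr [543.8 400.7  60. ] sides [0.0]
roll [[571.7, 10.3]] ctr [571.7  10.3  12. ] sides [0.0]
reader [[530.4, -419.1]] ctr [ 530.4 -419.1    0. ] sides [0.0]
rhead [[526.0, -413.3]] ctr [ 526.  -413.3  160. ] sides [0.0]
mouse [[882.9, 209.1], [786.0, 150.6]] ctr [834.4 179.8  20. ] sides [113.2, 113.2]
kbd [[932.0, 254.0], [781.6, 251.6]] ctr [856.8 252.8  20. ] sides [150.4, 150.4]
scene lids
[618.8  88.  110. ]
[624.9 187.1 110. ]
[687.8 186.2 110. ]
[687.8  84.8 110. ]
[ 620.3 -169.7  110. ]
[645.2 -73.7 110. ]
[709.5 -91.2 110. ]
[ 687.9 -186.9  110. ]
```

The two cameras agree to about 4 mm. The left box is centred at (653,134) with yaw about -1.5°, and the right box at (662,-134) with yaw about -13.4°. The tape centre is at x≈378.5. The tool's jaw axis is turned -23.4° from world y. I'm starting behind the left box.

```bash
python3 -m handwheel '40 1 -1 0 0.5; 40 2 -2 0 1; 40 3 -3 0 1.5; 40 4 -4 0 2; 40 5 -5 0 2.5; 40 6 -6 0 2.7; 40 7 -7 0 2.7; 40 7.6 -7.5 0 2.7; 40 7.8 -7.7 0 2.7; 40 7.8 -7.7 0 2.7; 40 7.8 -7.7 0 2.7; 40 7.8 -7.7 0 2.7; 40 7.8 -7.7 0 2.7; 40 7.8 -7.7 0 2.7; 40 7.8 -7.7 0 2.7; 40 7.8 -7.7 0 2.7'
```

```text
time_s: 2.1
tcp_pos: [725.5, 135.4, 231.6]
tcp_rot: [0.0, 0.015, 1.0, 0.0]
contact_force: [1.4, 0.4, 0.5]
finger_gap: 0.468
```

```bash
python3 -m handwheel '40 0 0 -0.8 0; 40 0 0 -1.6 0; 40 0 0 -2.2 0; 40 0 0 -2.35 0; 40 0 0 -2.35 0; 40 0 0 -2.35 0'
python3 - <<'E'
from h import *
c=snap('scene','s1.png'); crop('s1.png','c_s1.png',300,180,460,330,4)
E
```

```text
time_s: 2.85
tcp_pos: [727.4, 135.0, 92.9]
tcp_rot: [0.002, 0.015, 1.0, 0.0]
contact_force: [0.3, 0.5, 0.4]
finger_gap: 0.466
```

View pics/c_s1.png

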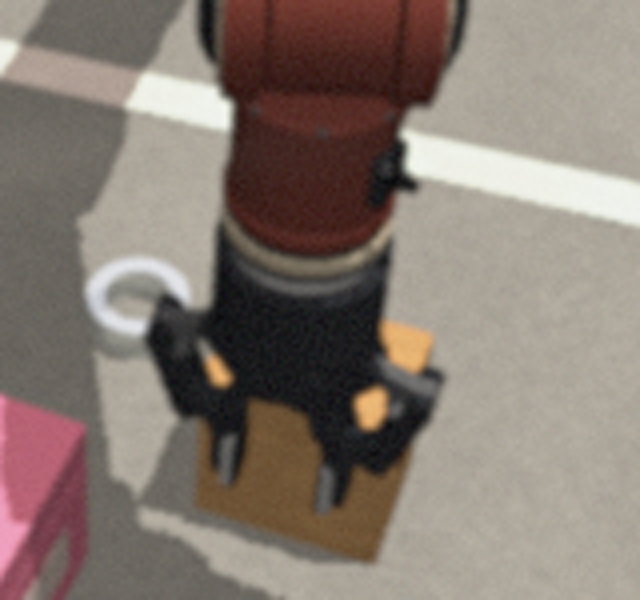

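The fingers stand behind the left box's far face, near its top and roughly centred. Next is the tipping arc.

```bash
python3 -m handwheel '40 -0.25 0 0 0; 40 -0.4 0 0 0; 40 -0.5 0 0.03 0; 40 -0.6 0 0.07 0; 40 -0.7 0 0.12 0; 40 -0.8 0 0.17 0; 40 -0.9 0 0.22 0; 40 -1 0 0.26 0; 40 -1 0 0.26 0'
python3 - <<'E'
from h import *
c=snap('scene','s2.png'); crop('s2.png','c_s2.png',300,180,460,330,4)
E
```

```text
time_s: 4.03
tcp_pos: [664.5, 134.5, 105.5]
tcp_rot: [-0.001, 0.015, 1.0, -0.0]
contact_force: [0.4, 0.4, 0.2]
finger_gap: 0.471
```

View pics/c_s2.png

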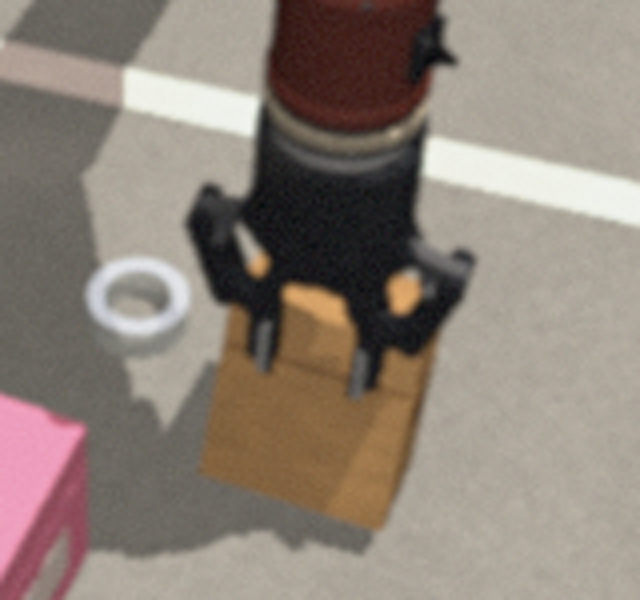

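The box is tilting cleanly, so I'm continuing past balance.

```bash
python3 -m handwheel '40 -0.1 0 0.03 0; 40 -0.2 0 0.05 0; 40 -0.3 0 0.07 0; 40 -0.4 0 0.08 0; 40 -0.5 0 0.08 0; 40 -0.6 0 0.08 0; 40 -0.6 0 0.08 0; 40 -0.6 0 0.08 0; 40 -0.6 0 0.4 0; 40 -0.6 0 1.2 0; 40 -0.3 0 1.6 0;40 -0.3 0 1.6 0'
python3 - <<'E'
from h import *
c=snap('scene','s3.png'); crop('s3.png','c_s3.png',260,150,460,300,4)
E
```

```text
time_s: 5.58
tcp_pos: [650.2, 134.6, 204.2]
tcp_rot: [0.003, 0.016, 1.0, 0.001]
contact_force: [-0.3, 0.1, -0.7]
finger_gap: 0.466
```

View pics/c_s3.png

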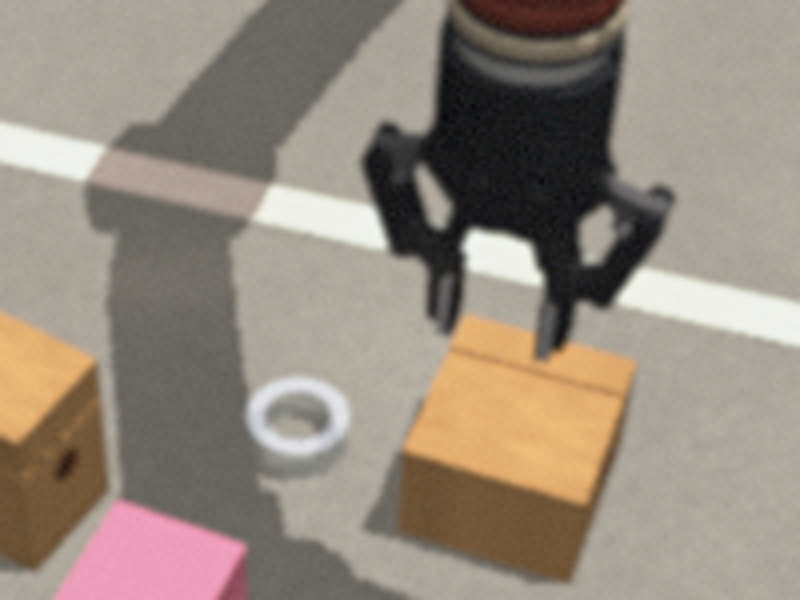

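The left box now lies flat with a blank underside at crop (490,515), so it is the plain one. Next I tip the right one.

```bash
python3 -m handwheel '40 0.4 -0.8 0.2 -0.4; 40 0.8 -1.7 0.2 -0.8; 40 1.2 -2.7 0.2 -1.2; 40 1.4 -3.7 0.2 -1.45; 40 1.4 -4.5 0.2 -1.45; 40 1.4 -4.75 0.2 -1.45; 40 1.4 -4.75 0 -1.45; 40 1.4 -4.75 0 -1.45; 40 1.4 -4.75 0 -1.45; 40 1.4 -4.75 -0.9 -1.45; 40 1.4 -4.75 -1.6 -1.45; 40 1.4 -4.75 -1.85 -1.45; 40 1.4 -4.75 -1.85 -1.45; 40 1.4 -4.75 -1.85 -1.45'
python3 - <<'E'
from h import *
c=snap('scene','s4.png'); crop('s4.png','c_s4.png',190,170,350,320,4)
c=snap('top','t4.png')
E
```

```text
time_s: 7.38
tcp_pos: [733.6, -150.4, 93.6]
tcp_rot: [0.002, 0.116, 0.993, -0.0]
contact_force: [-0.1, -0.5, 0.3]
finger_gap: 0.465
```

View pics/c_s4.png

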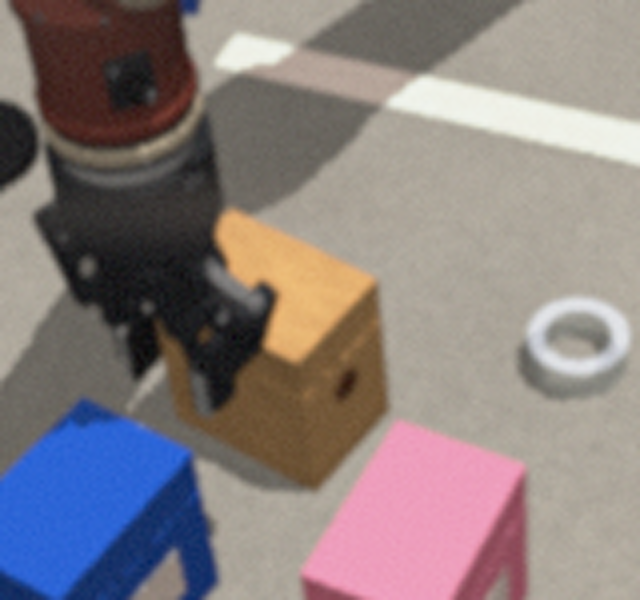

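View pics/t4.png

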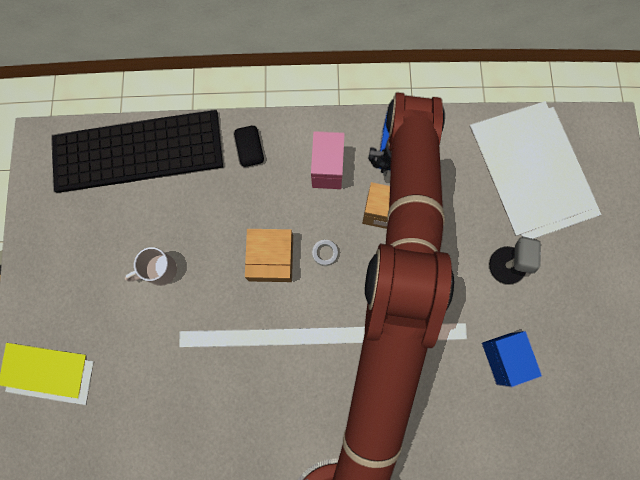

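The fingers stand behind the right box with clear gaps to the blue and pink boxes. I'm running the same arc along its -x axis (-0.973, 0.232).

```bash
python3 -m handwheel '40 -0.24 0.06 0 0; 40 -0.39 0.09 0 0; 40 -0.49 0.12 0.03 0; 40 -0.58 0.14 0.07 0; 40 -0.68 0.16 0.12 0; 40 -0.78 0.19 0.17 0; 40 -0.88 0.21 0.22 0; 40 -0.97 0.23 0.26 0; 40 -1.07 0.26 0.29 0; 40 -1.17 0.28 0.31 0; 40 -1.26 0.3 0.33 0; 40 -1.36 0.32 0.34 0; 40 -1.46 0.35 0.34 0; 40 -1.56 0.37 0.34 0; 40 -1.56 0.37 0.34 0; 40 -1.56 0.37 0.34 0; 40 -1.56 0.37 0.7 0; 40 -1.4 0.35 1.5 0; 40 -0.8 0.2 1.9 0; 40 -0.3 0.1 1.9 0'
python3 - <<'E'
from h import *
c=snap('scene','s5.png'); crop('s5.png','c_s5.png',190,140,390,290,4)
c=snap('top','t5.png')
E
```

```text
time_s: 9.98
tcp_pos: [716.6, -145.2, 208.8]
tcp_rot: [0.004, 0.117, 0.993, -0.0]
contact_force: [0.5, -0.8, -0.9]
finger_gap: 0.468
```

View pics/c_s5.png

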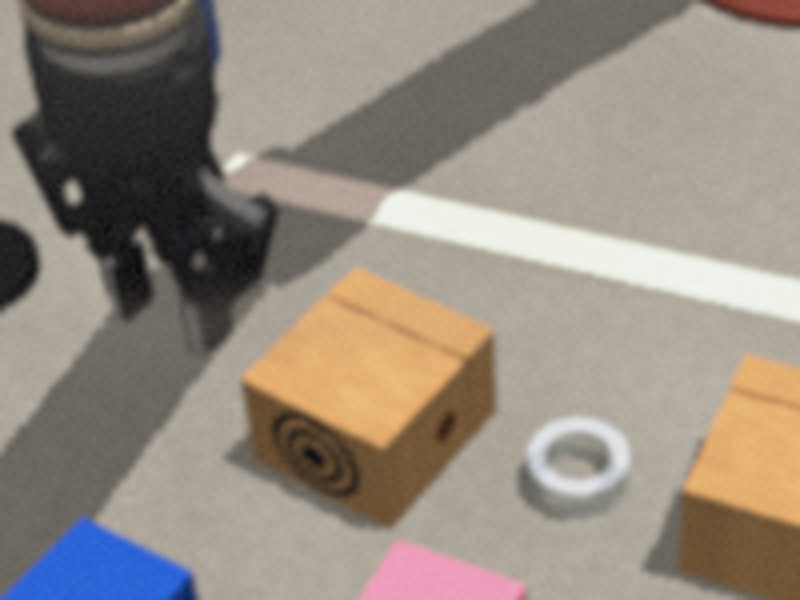

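View pics/t5.png

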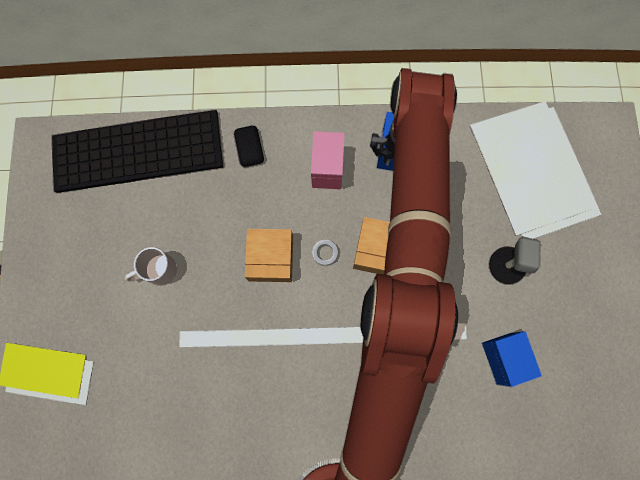

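The right box lies flat and the ring stamp is visible at crop (315,453), so it is confirmed as the stamped one. I'll measure both lying boxes.

Run:
```python
from h import *
s=cal('scene');t=cal('top')
for n,p in dict(farR=(243,382),farL=(382,447),nearL=(493,328),nearR=(358,268)).items(): print(n,atz(s,190+p[0]/4,140+p[1]/4,70).round(1))
for n,p in dict(botR=(254,458),botL=(390,525)).items(): print(n,atz(s,190+p[0]/4,140+p[1]/4,0).round(1))
print('top nearL',atz(t,354,267,70),'farL',atz(t,364,218,70))
print('plain',[atz(t,u,v,70).round(0).tolist() for u,v in((247,229),(292,229),(291,282),(246,281))])
```

```text
farR [ 620.7 -169.7   70. ]
farL [640.8 -76.5  70. ]
nearL [534. -51.  70.]
nearR [ 512.2 -145.3   70. ]
botR [ 616.9 -173.2    0. ]
botL [638.2 -77.4   0. ]
top nearL [525.50853013 -52.90500652  70.        ] farL [636.42246915 -79.59569501  70.        ]
plain [[618.0, 184.0, 70.0], [616.0, 83.0, 70.0], [496.0, 87.0, 70.0], [501.0, 186.0, 70.0]]
```

```bash
python3 -m handwheel '40 -0.4 0.1 0 0; 40 -0.87 0.2 -0.4 0; 40 -0.87 0.2 -1.2 0; 40 -0.87 0.2 -2 0; 40 -0.87 0.2 -2.7 0; 40 -0.87 0.2 -3.1 0; 40 -0.87 0.2 -3.25 0; 40 -0.87 0.2 -3.25 0; 40 -0.87 0.2 -3.25 0'
python3 - <<'E'
from h import *
c=snap('scene','s6.png'); crop('s6.png','c_s6.png',190,140,390,290,4)
E
```

```text
time_s: 11.2
tcp_pos: [662.6, -132.5, 11.4]
tcp_rot: [0.001, 0.116, 0.993, -0.0]
contact_force: [-0.1, -0.5, 0.5]
finger_gap: 0.466
```

View pics/c_s6.png

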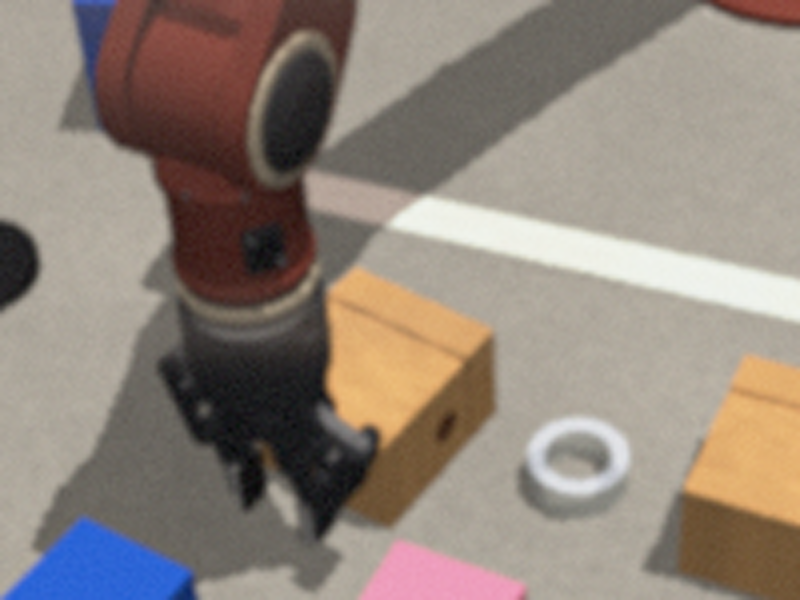

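```bash
python3 -m handwheel '40 -0.15 0.04 0 0; 40 -0.25 0.06 0 0; 40 -0.35 0.08 0 0; 40 -0.47 0.11 0 0; 40 -0.6 0.14 0 0; 40 -0.73 0.17 0 0; 40 -0.86 0.2 0 0; 40 -1 0.24 0 0; 40 -1.13 0.27 0 0; 40 -1.26 0.3 0 0; 40 -1.4 0.33 0 0; 40 -1.53 0.36 0 0; 40 -1.66 0.39 0 0; 40 -1.8 0.43 0 0; 40 -1.9 0.45 0 0; 40 -2 0.47 0 0; 40 -2.1 0.5 0 0; 40 -2.1 0.5 0 0'
python3 - <<'E'
from h import *
c=snap('scene','s7.png'); crop('s7.png','c_s7.png',210,130,410,280,4)
c=snap('top','t7.png')
E
```

```text
time_s: 13.5
tcp_pos: [533.6, -101.9, 9.5]
tcp_rot: [-0.002, 0.116, 0.993, 0.0]
contact_force: [0.8, -0.7, 0.8]
finger_gap: 0.464
```

View pics/c_s7.png

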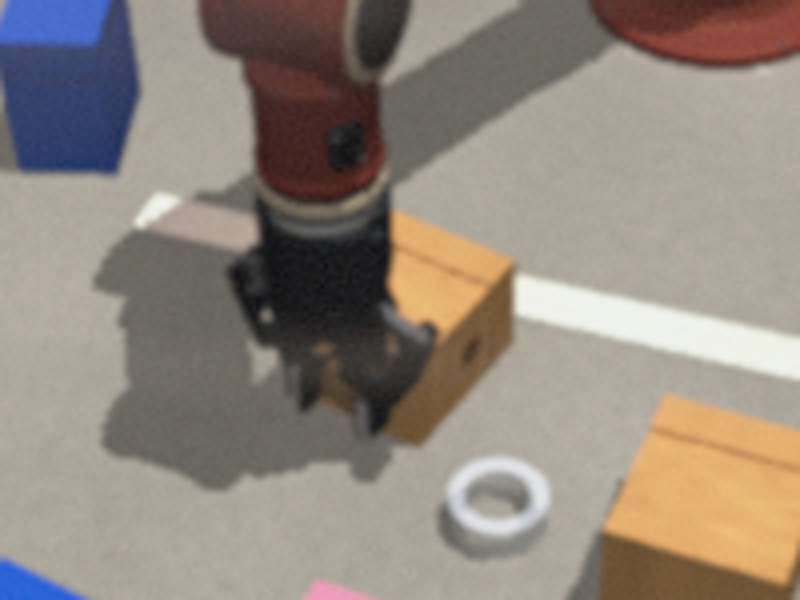

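View pics/t7.png

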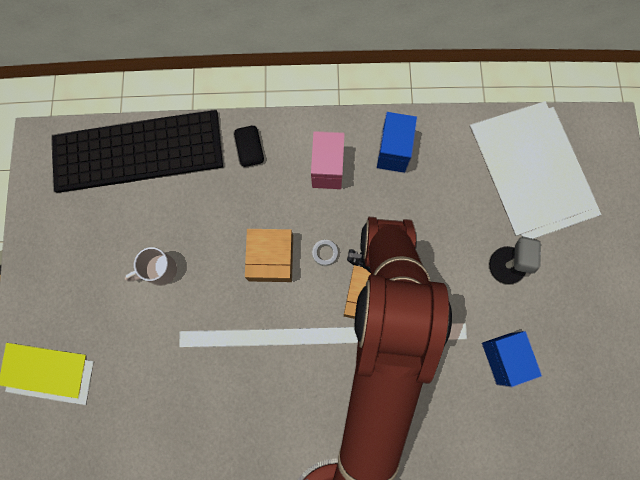

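Run:
```python
from h import *
s=cal('scene');t=cal('top')
for p,z in [((515,264),70),((511,342),0),((417,444),0)]: print(p,atz(s,210+p[0]/4,130+p[1]/4,z).round(1))
print(atz(t,344.5,316,70),atz(t,345,318.5,0))
# tape at that place, scene
for p in [(516,310),(519,274)]: print('tape',p,atz(s,210+p[0]/4,130+p[1]/4,0).round(1))
```

```text
(515, 264) [428.6 -23.2  70. ]
(511, 342) [425.3 -25.8   0. ]
(417, 444) [528.9 -52.    0. ]
[418.14560684 -28.27034656  70.        ] [417.20558527 -31.46732776   0.        ]
tape (516, 310) [395.6 -32.1   0. ]
tape (519, 274) [361.6 -41.1   0. ]
```

The leading-edge middle is now at x≈413, against a tape band of about 361–396. I need about 35 mm more.

```bash
python3 -m handwheel '40 -0.1 0.02 0 0; 40 -0.2 0.05 0 0; 40 -0.3 0.07 0 0; 40 -0.4 0.09 0 0; 40 -0.5 0.12 0 0; 40 -0.57 0.13 0 0; 40 -0.57 0.13 0 0; 40 -0.57 0.13 0 0; 40 -0.4 0.09 0 0; 40 0 0 0 0; 40 0.3 -0.07 0.3 0; 40 0.3 -0.07 1.2 0; 40 0.5 -0.6 2.2 0; 40 0.7 -1.4 3 0; 40 0.7 -2.2 3.2 0; 40 0.7 -3 3.2 0; 40 0.7 -3.4 3.2 0; 40 0.7 -3.4 3.2 0'
python3 - <<'E'
from h import *
c=snap('scene','s8.png'); crop('s8.png','c_s8.png',210,120,410,270,4)
c=snap('top','t8.png'); crop('t8.png','c_t8.png',230,200,430,350,4)
E
```

```text
time_s: 15.85
tcp_pos: [576.8, -307.6, 200.9]
tcp_rot: [-0.001, 0.118, 0.993, 0.0]
contact_force: [0.7, 0.7, -0.1]
finger_gap: 0.468
```

View pics/c_s8.png

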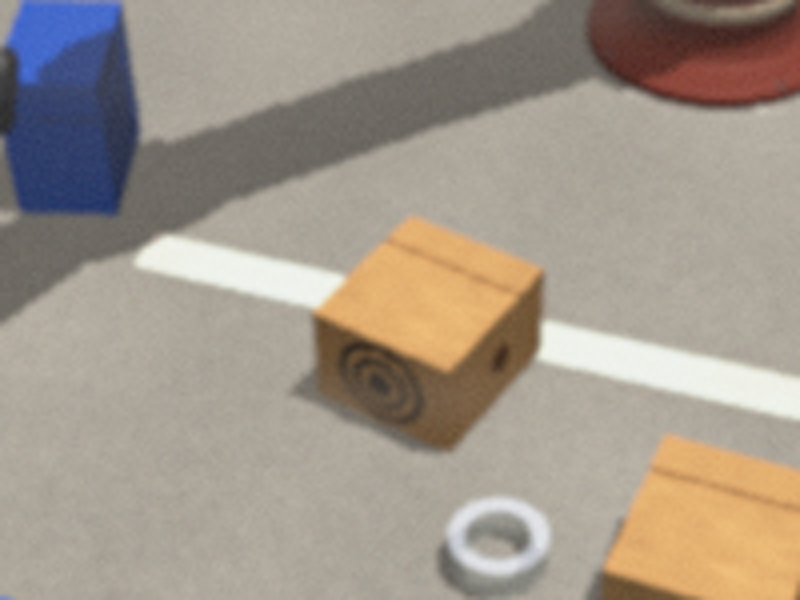

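View pics/t8.png

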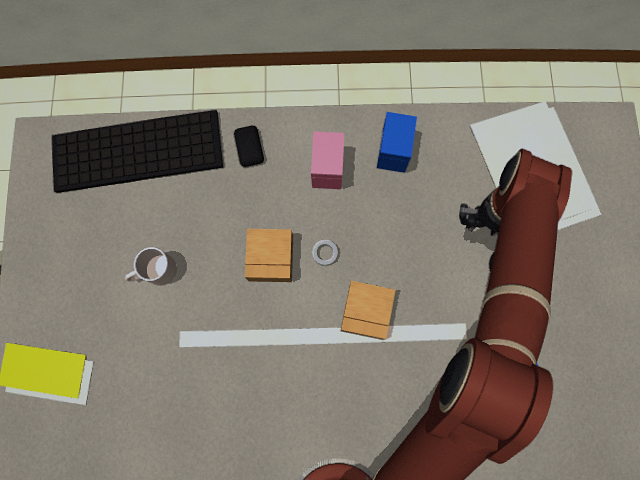

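View pics/c_t8.png

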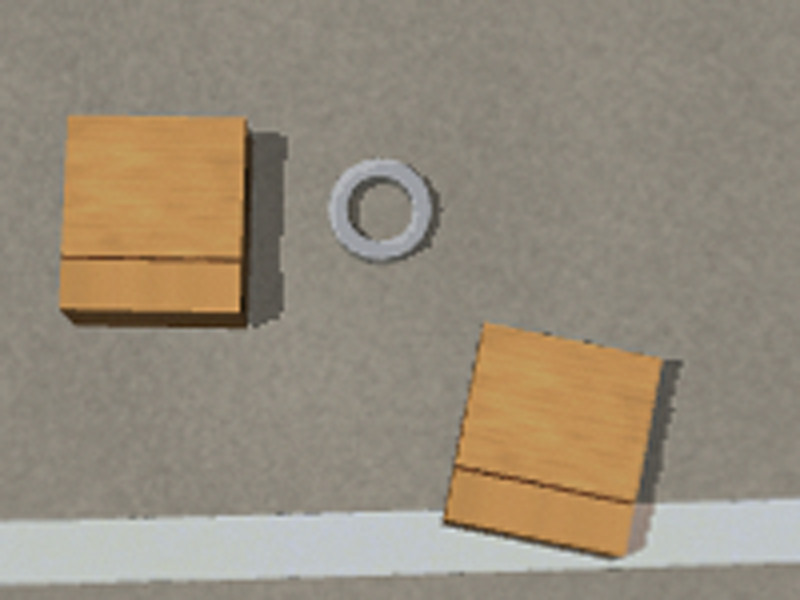

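Run:
```python
from h import *
s=cal('scene');t=cal('top')
a=[atz(s,210+p[0]/4,120+p[1]/4,70) for p in((545,270),(414,216),(448,373),(314,316))]
print('scene nearL,nearR,farL,farR',np.round(a,1).tolist(),'mid',((a[0]+a[1])/2).round(1))
b=[atz(t,230+p[0]/4,200+p[1]/4,70) for p in((444,521),(621,556),(484,323),(661,358))]
print('top',np.round(b,1).tolist(),'mid',((b[0]+b[1])/2).round(1))
print('tape scene',[atz(s,210+p[0]/4,120+p[1]/4,0).round(1).tolist() for p in((541,358),(543,321))])
print('tape top',[atz(t,230+p[0]/4,200+p[1]/4,0).round(1).tolist() for p in((440,513),(640,507),(440,575),(640,569))])
m=[(atz(s,*q,z)[:2].round(1),) for q,z in(((333.5,256),12),)];print('roll',m, atz(t,325,252,12).round(1))
print('plain near',[atz(t,230+p[0]/4,200+p[1]/4,70).round(0).tolist() for p in((61,309),(242,313))])
a0=cv2.imread('pics/top0.png').astype(int);a1=cv2.imread('pics/t8.png').astype(int)
print('mug diff',abs(a0-a1)[235:295,120:190].mean(),'roll',abs(a0-a1)[238:268,310:340].mean(),'bg',abs(a0-a1)[300:320,20:120].mean())
print(robot.get_obs()['contact_force'],robot.get_obs()['time_s'])
```

```text
scene nearL,nearR,farL,farR [[392.2, -15.4, 70.0], [368.5, -111.2, 70.0], [499.7, -41.6, 70.0], [478.6, -135.7, 70.0]] mid [380.4 -63.3  70. ]
top [[387.5, -19.7, 70.0], [365.8, -114.9, 70.0], [495.1, -45.2, 70.0], [472.8, -141.9, 70.0]] mid [376.7 -67.3  70. ]
tape scene [[397.6, -14.5, 0.0], [363.1, -24.0, 0.0]]
tape top [[395.3, -19.3, 0.0], [395.2, -134.2, 0.0], [360.1, -18.1, 0.0], [360.0, -132.6, 0.0]]
roll [(array([569.8,  11. ]),)] [571.7  10.3  12. ]
plain near [[509.0, 188.0, 70.0], [504.0, 88.0, 70.0]]
mug diff 7.4065079365079365 roll 7.997407407407407 bg 7.731333333333334
[0.13218382 0.75275902 0.28256251] 15.95
```

View pics/s8.png

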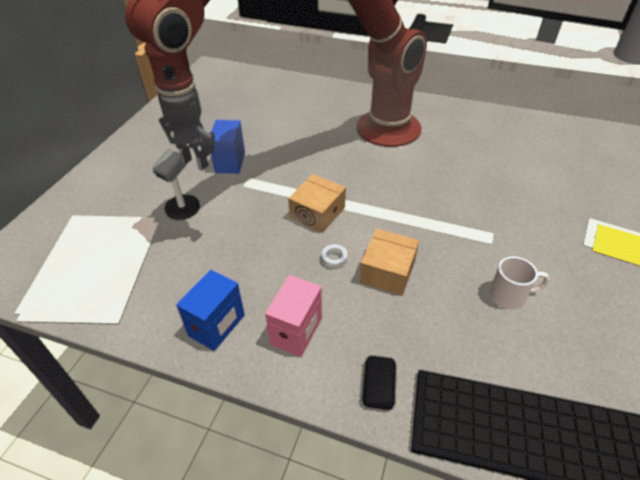

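The reader sits at the same pixels as at the start: head (169,163), foot (182,207). The gripper is nearby, so I'll back it off and up before closing.

```bash
python3 -m handwheel '40 0 0.1 0.6 0; 40 0 0.5 1.2 0; 40 0 1 1.2 0; 40 0 1 1.2 0; 40 0 1 1.2 0'
python3 - <<'E'
from h import *
c=snap('scene','s9.png');a0=cv2.imread('pics/scene0.png').astype(int);a1=c['color'].astype(int)
d=abs(a0-a1)
print('mug',d[255:310,490:550].mean(),'roll',d[240:272,318:350].mean(),'reader foot',d[195:220,160:205].mean(),'head',d[148:182,152:188].mean())
crop('s9.png','c_s9.png',130,90,360,240,3.4)
E
```

```text
time_s: 16.58
tcp_pos: [577.6, -244.8, 273.5]
tcp_rot: [-0.001, 0.115, 0.993, 0.0]
contact_force: [0.1, -0.4, -0.1]
finger_gap: 0.466
mug 2.167373737373737 roll 2.1337890625 reader foot 16.98488888888889 head 2.259259259259259
```

View pics/c_s9.png

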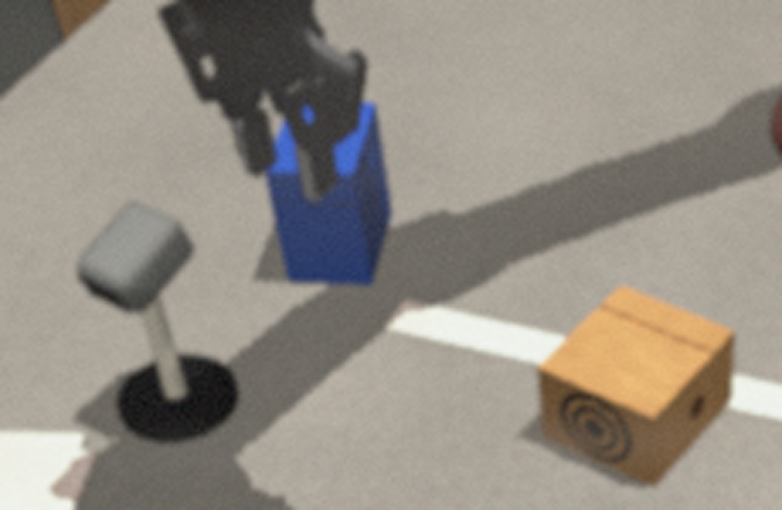

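The reader is unmoved: its head pixels match the start, and the foot difference is only the arm's shadow. I'm handing in.

```bash
python3 -c "
from cell import robot
print(robot.close_job())"
```

```text
the job is handed in; nothing more can be done
None
```

I tipped both boxes towards the robot with the fingertips: the left one first, which turned out to be plain, then the right one, which carries the ring stamp. Only then did I push the stamped box, still lying, along its own axis to the tape. The job took about 16.6 s of the 56 s allowed.

**Stamped box:** The middle of its leading edge measured x ≈ 380 from the scene camera and 377 from the top camera. The tape spans about 361–397, so it is over the tape and not beyond it. The box lies about 13° off square, as it originally stood. Its stamp faces away from the robot.

**Plain box:** It lies with its leading edge at x ≈ 507, more than 100 mm short of the tape.

**Bystanders:** The mug, the tape roll and the reader's head show only image noise against the first pictures. The reader's foot region did differ; the close crop showed the arm's shadow across it, not movement.

The two cameras disagreed by about 4 mm on the placement. The gripper was clear of everything at hand-in. I read the wrist force only at the end of each move, and it was under 2 N every time.

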